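Open the amplifier's battery lid

TASK

On the workshop bench, press down the orange release tab at the front of the black amplifier so that its light grey spring-loaded battery lid pops up, then push the lid all the way back until it stands fully open against its stop. Touch only, with the fingers: do not lift, tip or shove the amplifier along the bench, and leave everything else on the bench where it lies.

Things in the scene. Friction and masses are not known exactly. Their poses are not given: they have to be found in the camera images.
- amp: loose amplifier, black plastic case 180 (its x) x 170 (its y) x 55 mm high, about 1.6 kg, standing flat. Origin: centre of the underside; z up; its front (orange tab, facing roughly the robot) looks along its -x. From 28 mm in front of the origin on, the case steps down to 34 mm; on that step stand the tab and four small fixed knobs (47 mm high, 44 and 68 mm either side of the middle)
- tab_pad (a point): middle of the top of the orange release tab's pad, the place to press: at rest 63 mm in front of the amp origin, 47 mm above the bench, on the middle line. Pad 44 mm wide (amp y), 32 mm long (amp x), pressed down from above. Behind it an orange upright with a hook, 66 mm above the bench and 46 to 26 mm in front of the amp origin, holds the lid's front edge down
- tab (a joint): release tab, rad: 0 at rest, grows as the pad is pressed down, stop at 0.36 (pad about 9 mm lower). The hook frees the lid at about 0.2 (pad about 5 mm down, 3 to 4 N). A spring returns the tab to 0 when let go (about 2 N on the pad at the start, 4 N at the stop)
- lid (a joint): angle of the light grey battery lid, rad: 0 shut and latched, about 0.4 where its spring lifts it when freed, 1.9 fully open against its stop (leaning back past upright). The spring acts only up to 0.4; above that a stiff hinge keeps the lid where it is left; about 1 N at its front edge moves it
- lid_hinge (a point): middle of the lid's hinge line, 70 mm behind the amplifier's origin (+x) and 56 mm above the bench; the hinge line runs along the amplifier's y, the lid opens upward and away from the tab. Its frame turns with the lid
- lid_edge (a point): middle of the lid's front free edge, on the underside, 100 mm from the hinge line; the lid is a light grey ribbed plate 100 x 128 mm, 4 mm thick, 60 g. Shut, this point is 30 mm in front of the amplifier's origin, 56 mm above the bench. Its frame turns with the lid
- marker: bystander: green marker pen with a black cap, 125 x 13 x 13 mm, lying along its x; origin under its middle
- driver: bystander: screwdriver with an amber handle lying along its x, about 185 mm long, handle 22 mm thick; origin on the bench near its middle
- speaker: bystander: flat round black loudspeaker with a blue centre cap, 92 mm across, 20 mm high; origin at the centre of its underside
- jar: bystander: closed glass jar with a steel lid, 52 mm across, 65 mm high; origin at the centre of its underside
- rule: bystander: folded wooden rule, 200 x 30 x 16 mm, lying along its x; origin under its middle
- tape: bystander: blue roll of tape lying flat, 96 mm across, 22 mm high; origin at the centre of its underside
- mug: bystander: blue mug, 80 mm across, 92 mm high, handle on its +y side; origin at the centre of its underside
Not all that is in view belongs to the job. There is more than one size of the amp; the job needs the larger.

How it is judged:
By the outcome, as a careful person would: the job done as asked, in the order asked, and still so for the second after the job is handed in, with the robot touching nothing.
It also fails if it takes over 42 s, if anything falls off the work surface, if the arm or the gripper's body presses on something with over 40 N, if the wrist force passes 120 N, or if a joint passes its speed limit or range.

ROBOT

A 6-joint arm with a two-finger parallel gripper is mounted at the origin on the work surface. World frame = base frame: x ahead of the robot, y to its left, z up, the work surface at z = 0. Lengths are in m, angles in rad, forces in N, time in s.
With the tool pointing down it reaches from about 0.25 to 0.775 m from the base axis. Payload 4 kg.
Tool frame: the origin (TCP) lies at the very end of the fingers, on their centre line; the grasp point (between the pads) lies 19 mm behind it; z points along the fingers, y is the line along which they close (so a half turn about z gives the same grasp; the last joint's range is limited). The gripper opens to 85 mm and grips with 20 to 120 N. Pads are 22 mm wide; open, the fingers measure 114 mm over their backs; the gripper's body (76 mm by 85 mm) begins 54 mm behind the grasp point. The pads swing forward as they close: fully open they stand 13 mm farther back than shut.
Start: joints at [1.084, 0.087, 1.371, -0, 1.684, -0.103], TCP at [0.206, 0.51, 0.231] pointing down, gripper open.
Joint ranges: [-3.1, 3.1], [-0.76, 2.03], [0.27, 2.55], [-1.08, 4.22], [0.17, 2.65], [-2.57, 2.57]. Speed limits (rad/s): [2.79, 2.79, 3.14, 3.14, 3.14, 3.14].

INTERFACE

Orientations are given as a unit quaternion [x, y, z, w].
In Python, from rig import bot gives the robot as it stands.
- The arm moves only by the tool apply_moves, never from a script. Its argument "steps" is a list of rows, each an object with "hand": the closure, from 0 (fully open) to 1 (shut); "dp": the shift along the tool's x, y, z in cm, a list of three; "twist": the turn about the tool's z in rad. In form: [{"hand": hand, "dp": [x, y, z], "twist": twist}, ...]. A call has exactly 5 rows; each row shifts and turns the commanded pose from where the row before left it, along the tool's axes as they then stand; what a row does not reach is not made up. A row lasts 1/10 s, in which the tool goes at most 50 mm and 8.59 degrees, less where a joint would pass 70% of its speed; a pose out of reach is approached as far as the arm can. A call is refused whole if a number of a shift passes 5 or a number of a turn 0.15, either way. A call with a gripper value outside its range is refused whole. The fingers move at their own pace and stop on an object; the grip force is fixed at half the most. Time passes only in rows, so rows that do not move let the fingers close, or fill a call up. It gives the time, the measured TCP pose, the force and the opening at its end, in the units of the state.
- bot.read_state(): the state, without advancing time (a new reading comes with each control period).
- bot.snapshot(name): name is "side" or "top"; returns a dict with "color" (384x512x3 uint8, red, green, blue), "fx", "fy", "cx", "cy" (pixels), "k1" (the pictures are not rectified: a ray, as slopes to the right and down, at radius r is drawn at 1 + k1 r^2 times it, then the intrinsics apply), "R" (3x3) and "t" (3): a world point X has camera coordinates R X + t. Camera axes: x right, y down, z forward; pixel columns grow to the right and rows downward; lengths in m; the calibration is good to about 2 mm. A picture is of the moment at which its call begins. There is no depth.
- bot.sign_off(): hands the job in, once; it reports no verdict.
The state is a dict: "clock": time; "qpos": joint angles; "dq": joint speeds; "effort": joint torques, N m; "position": TCP position; "ee_rot": TCP orientation; "wrist_force": force on the tool from outside, world axes, zero at the start; "ft_torque": the same for the moment, N m; "finger_gap": finger opening in m.
Only numpy, scipy, OpenCV 4.12 (cv2) and the standard library are available. Lean on these libraries where they do the work, as an engineer would, in place of code of your own. Each camera call takes 0.05 s, during which the arm holds its last target. There are 200 camera calls.

## Working session

There is one attempt and no reset: what is moved stays moved. The work goes in short steps, Python scripts to look and compute and a tool call to move; the robot and the scene stay as the last step left them, time stands still between calls to the robot, and variables do not carry over. Pictures are saved under pics/ and viewed, on a budget of 10 in all, crops included, one or two more only if the job needs it, and the job is handed in when it is done.

Besides the shell and the picture viewer there is one more tool, called after "Call:" as name([rows], argument=value, ...), one row to a line, values as JSON. apply_moves: Moves the arm, as the interface text tells. Its arguments: {"type":"object","properties":{"steps":{"type":"array"}},"required":["steps"]}

```bash
mkdir -p pics; python3 - <<'E'
from rig import bot
import cv2
s=bot.read_state();print({k:s[k] for k in('clock','position','ee_rot','wrist_force','finger_gap')})
for n in('side','top'):
    d=bot.snapshot(n);cv2.imwrite(f'pics/{n}0.png',cv2.resize(d['color'][:,:,::-1],(800,600),interpolation=cv2.INTER_CUBIC));print(n,{k:d[k] for k in d if k!='color'})
E
```

```text
{'clock': 0.0, 'position': array([0.20571188, 0.50953749, 0.23012644]), 'ee_rot': array([ 1.90737868e-01,  9.81640367e-01, -1.06899482e-03, -3.35977087e-04]), 'wrist_force': array([-0.15890549,  0.18311134, -0.05773265]), 'finger_gap': 0.08531052380771097}
side {'fx': 474.8491644975143, 'fy': 474.8491644975143, 'cx': 262.0323301369565, 'cy': 193.73864331794138, 'k1': -0.1304125250834816, 'R': array([[ 0.99704105, -0.07595073, -0.01185902],
       [-0.05802402, -0.64238913, -0.76417892],
       [ 0.05042184,  0.76260586, -0.64489529]]), 't': array([-0.54160028,  0.09555105,  1.37371189])}
top {'fx': 387.93343857536775, 'fy': 387.93343857536775, 'cx': 252.86123821778767, 'cy': 198.4098371284759, 'k1': -0.10429658640922283, 'R': array([[-0.01372187, -0.99990221,  0.00269796],
       [-0.99610939,  0.01343482, -0.08709532],
       [ 0.08705056, -0.00388257, -0.99619633]]), 't': array([0.01694315, 0.57637969, 1.05373082])}
```

View pics/top0.png

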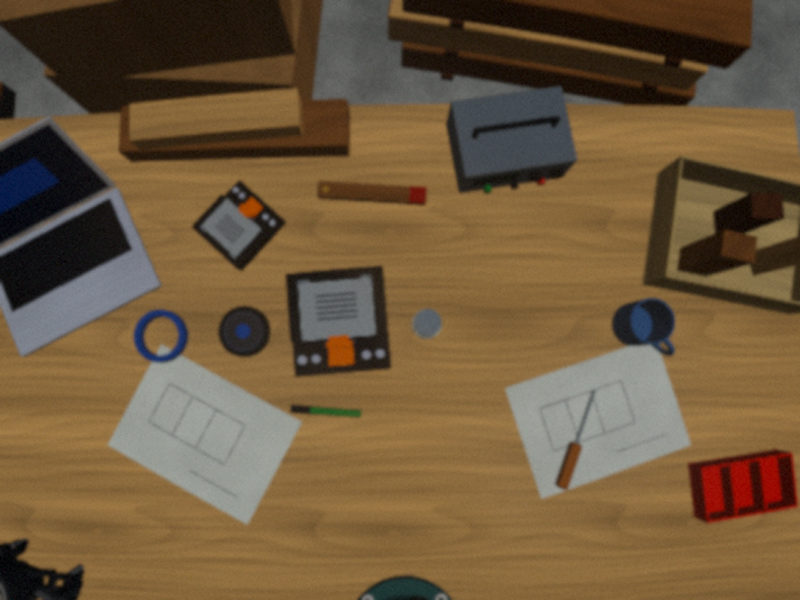

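View pics/side0.png

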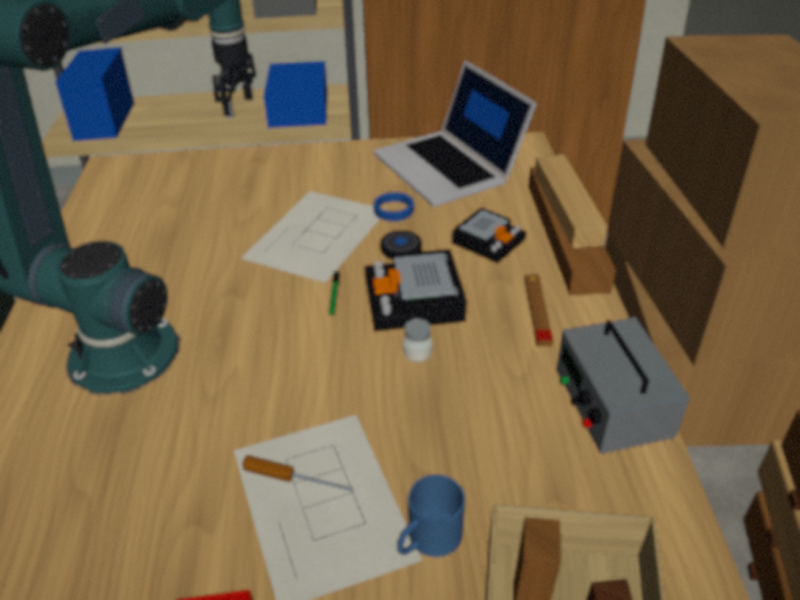

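The top view shows the large amp around (338,320) with its front towards the robot. The small one is at (238,225), the jar at (427,323), the marker at (325,411) and the speaker at (244,331). I'll take an enlarged crop to read the corners.

```bash
cat > h.py <<'E'
from rig import bot
import numpy as np, cv2
def K(d): return np.array([[d['fx'],0,d['cx']],[0,d['fy'],d['cy']],[0,0,1]]),np.array([d['k1'],0,0,0,0.])
def ray2z(d,uv,z):
    k,dist=K(d);n=cv2.undistortPoints(np.array([[uv]],float),k,dist)[0,0]
    r=d['R'].T@np.array([n[0],n[1],1]);c=-d['R'].T@d['t'];return c+r*(z-c[2])/r[2]
def proj(d,X):
    k,dist=K(d);return cv2.projectPoints(np.array(X,float).reshape(-1,3),cv2.Rodrigues(d['R'])[0],d['t'],k,dist)[0][:,0]
def crop(name,u0,v0,w,h,s,out,d=None):
    d=d or bot.snapshot(name);im=cv2.resize(d['color'][v0:v0+h,u0:u0+w,::-1],None,fx=s,fy=s,interpolation=cv2.INTER_CUBIC);cv2.imwrite('pics/'+out,im);return d
E
python3 -c "
from h import *
crop('top',175,160,90,75,8,'top1.png')"
```

```text
(no output)
```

View pics/top1.png

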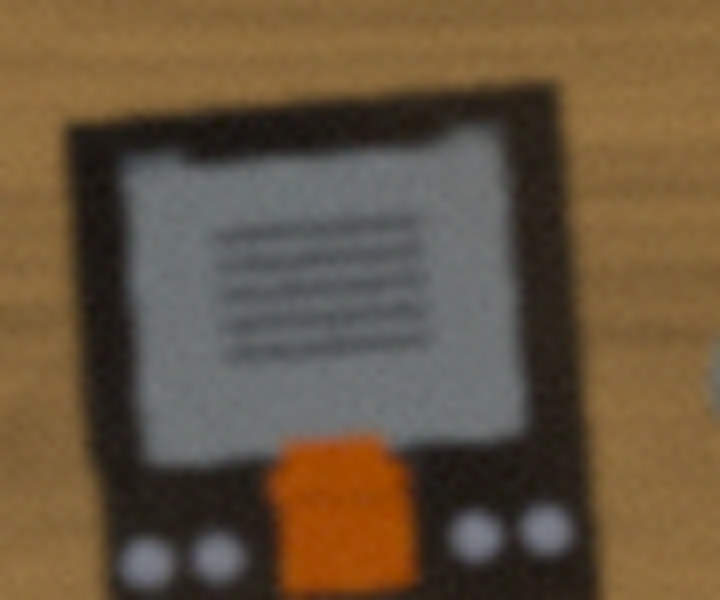

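```bash
python3 - <<'E'
from h import *
from scipy.optimize import least_squares
d=bot.snapshot('top')
P=[(68,128),(556,88),(145,466),(527,437),(147,563),(217,557),(476,535),(546,528)]
uv=np.array([(175+(x+.5)/8-.5,160+(y+.5)/8-.5) for x,y in P])
def M(p):
    k=p[3];L=np.array([(.09,.085,.055),(.09,-.085,.055),(-.03,.064,.06),(-.03,-.064,.06),(k,.068,.047),(k,.044,.047),(k,-.044,.047),(k,-.068,.047)])
    c,s=np.cos(p[2]),np.sin(p[2]);return L@np.array([[c,s,0],[-s,c,0],[0,0,1]])+[p[0],p[1],0]
r=least_squares(lambda p:(proj(d,M(p))-uv).ravel(),[.5,.1,0,-.063])
print(r.x,r.fun.reshape(-1,2).round(2))
x,y,t,k=r.x
f=lambda a,b,z:np.array([x+a*np.cos(t)-b*np.sin(t),y+a*np.sin(t)+b*np.cos(t),z])
print('pad',f(-.063,0,.047),'edge',f(-.03,0,.06),'hinge',f(.07,0,.056))
px=(np.array([345,545])+.5)/8-.5+[175,160];print('padseen',ray2z(d,px,.047))
for n,u,v,z in(('jar',427,323,.065),('marker',325,411,.01),('speaker',244,331,.02)):print(n,ray2z(d,(u*.64,v*.64),z))
# side check
d2=bot.snapshot('side');print('side',(proj(d2,[f(-.063,0,.047),f(.09,.085,.055),f(.09,-.085,.055)])/.64).round(1))
from scipy.spatial.transform import Rotation as R
print(R.from_quat(bot.read_state()['ee_rot']).as_matrix().round(3))
E
```

```text
[ 0.55617962  0.10929982  0.06898648 -0.06031142] [[-0.6  -0.38]
 [ 0.51 -0.54]
 [ 0.17  0.58]
 [-0.09  0.31]
 [-0.03 -0.12]
 [ 0.01 -0.08]
 [-0.03  0.03]
 [ 0.05  0.18]]
pad [0.49332947 0.10495712 0.047     ] edge [0.52625098 0.10723187 0.06      ] hinge [0.62601312 0.11412505 0.056     ]
padseen [0.4962982  0.10558493 0.047     ]
jar [ 0.55003098 -0.04503569  0.065     ]
marker [0.39853105 0.13671021 0.01      ]
speaker [0.54287921 0.28059818 0.02      ]
side [[379.6 284.1]
 [448.7 248.1]
 [465.4 300.6]]
[[-0.927  0.374 -0.   ]
 [ 0.374  0.927 -0.001]
 [ 0.    -0.001 -1.   ]]
```

Call:
apply_moves([
  {"hand": 1,"dp": [0,0,0],"twist": -0.113},
  {"hand": 1,"dp": [0,0,0],"twist": -0.113},
  {"hand": 1,"dp": [0,0,0],"twist": -0.113},
  {"hand": 1,"dp": [0,0,0],"twist": -0.113},
  {"hand": 1,"dp": [0,0,0],"twist": 0},
])

```text
clock: 0.75
position: [0.2059, 0.5099, 0.2312]
ee_rot: [-0.034, 0.999, -0.0, -0.0]
wrist_force: [0.3, -0.3, 0.3]
finger_gap: 0.0122
```

Call:
apply_moves([
  {"hand": 1,"dp": [-2.2,-4.2,0.5],"twist": 0},
  {"hand": 1,"dp": [-2.2,-4.2,0.5],"twist": 0},
  {"hand": 1,"dp": [-2.2,-4.2,0.5],"twist": 0},
  {"hand": 1,"dp": [-2.2,-4.2,0.5],"twist": 0},
  {"hand": 1,"dp": [-2.2,-4.2,0.5],"twist": 0},
])

```text
clock: 1.25
position: [0.3306, 0.3064, 0.2062]
ee_rot: [-0.033, 0.999, 0.0, 0.0]
wrist_force: [0.7, -0.6, 0.1]
finger_gap: 0.0
```

Call:
apply_moves([
  {"hand": 1,"dp": [-2.2,-4.2,0.5],"twist": 0},
  {"hand": 1,"dp": [-2.2,-4.2,0.5],"twist": 0},
  {"hand": 1,"dp": [-2.2,-4.2,0.5],"twist": 0},
  {"hand": 1,"dp": [-2.2,-4.2,0.5],"twist": 0},
  {"hand": 1,"dp": [0,0,0],"twist": 0},
])

```text
clock: 1.75
position: [0.4311, 0.1416, 0.1854]
ee_rot: [-0.029, 1.0, -0.001, -0.0]
wrist_force: [0.0, 0.7, -0.2]
finger_gap: -0.0001
```

```bash
cat >> h.py <<'E'
A=np.array([.5562,.1093]);T=.069
def st():
    from scipy.spatial.transform import Rotation as R
    s=bot.read_state();e=s['position'][:2]-A;c,n=np.cos(T),np.sin(T)
    m=R.from_quat(s['ee_rot']).as_matrix();print('t',round(s['clock'],2),'amp mm',np.round(1000*np.array([c*e[0]+n*e[1],-n*e[0]+c*e[1],s['position'][2]]),1),'yaw err',np.round(np.arctan2(-m[1,0],-m[0,0])-T,3),'F',s['wrist_force'].round(1),'gap',round(s['finger_gap'],4))
E
python3 -c "
from h import *
st()"
```

```text
t 1.75 amp mm [-122.6   40.8  185.4] yaw err -0.012 F [ 0.   0.7 -0.2] gap -0.0001
```

Call:
apply_moves([
  {"hand": 1,"dp": [-1.4,-1,2],"twist": 0},
  {"hand": 1,"dp": [-1.4,-1,2],"twist": 0},
  {"hand": 1,"dp": [-1.4,-1,2],"twist": 0},
  {"hand": 1,"dp": [-1.3,-1.1,2],"twist": 0},
  {"hand": 1,"dp": [0,0,0],"twist": 0},
])

```text
clock: 2.25
position: [0.4856, 0.1087, 0.103]
ee_rot: [-0.033, 0.999, -0.0, -0.003]
wrist_force: [-0.1, -0.1, -0.1]
finger_gap: -0.0001
```

```bash
python3 -c "
from h import *
st()
d=bot.snapshot('side');c=crop('side',190,120,130,100,6,'side1.png',d)"
```

```text
t 2.25 amp mm [-70.5   4.3 103. ] yaw err -0.004 F [-0.1 -0.1 -0.1] gap -0.0001
```

View pics/side1.png

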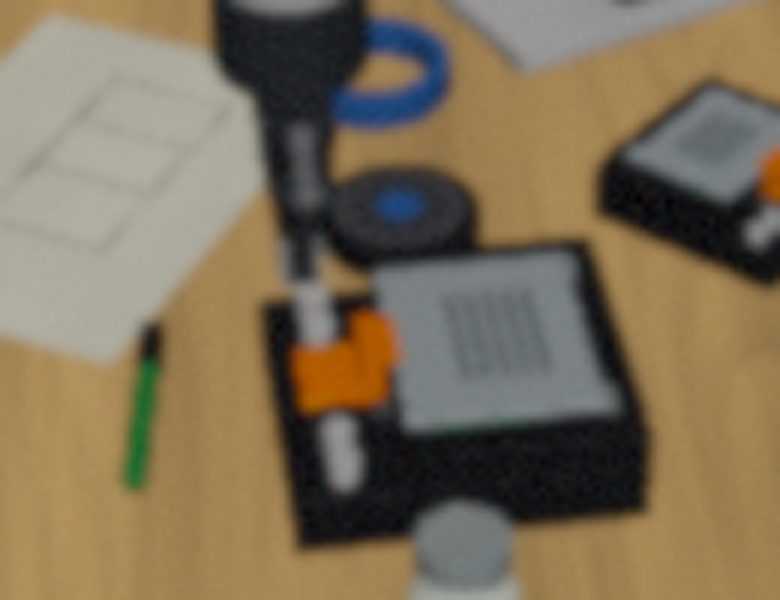

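The side view shows the tip at (300,280), above the orange pad at (325,375), with the lid shut. I'm lowering it now.

Call:
apply_moves([
  {"hand": 1,"dp": [-0.2,-0.2,1.2],"twist": 0},
  {"hand": 1,"dp": [0,-0.2,1.2],"twist": 0},
  {"hand": 1,"dp": [0,0,1.2],"twist": 0},
  {"hand": 1,"dp": [0,0,1.2],"twist": 0},
  {"hand": 1,"dp": [0,0,0],"twist": 0},
])

```text
clock: 2.8
position: [0.4872, 0.1054, 0.0557]
ee_rot: [-0.034, 0.999, -0.0, -0.002]
wrist_force: [0.1, -0.2, -0.5]
finger_gap: 0.0003
```

```bash
python3 -c "
from h import *
st()"
```

```text
t 2.8 amp mm [-69.1   0.9  55.7] yaw err -0.001 F [ 0.1 -0.2 -0.5] gap 0.0003
```

Call:
apply_moves([
  {"hand": 1,"dp": [0,0,0.3],"twist": 0},
  {"hand": 1,"dp": [0,0,0.3],"twist": 0},
  {"hand": 1,"dp": [0,0,0.3],"twist": 0},
  {"hand": 1,"dp": [0,0,0.2],"twist": 0},
  {"hand": 1,"dp": [0,0,0],"twist": 0},
])

```text
clock: 3.3
position: [0.4893, 0.1054, 0.0473]
ee_rot: [-0.034, 0.999, 0.0, 0.0]
wrist_force: [-0.0, 0.7, 1.0]
finger_gap: 0.0
```

```bash
python3 -c "
from h import *
st()
crop('side',190,120,130,100,6,'side2.png')"
```

```text
t 3.3 amp mm [-67.1   0.7  47.3] yaw err -0.001 F [-0.   0.7  1. ] gap 0.0
```

View pics/side2.png

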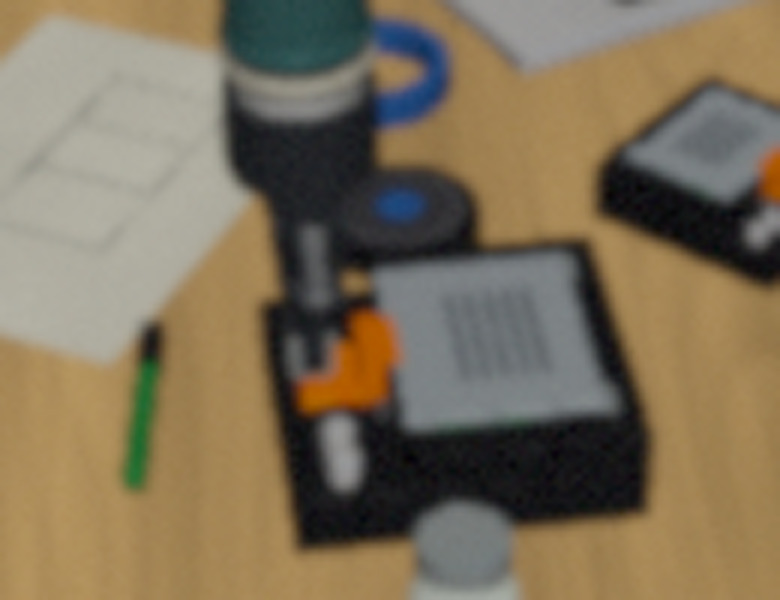

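The tip now rests on the pad, centred at about (320,370), and clear of the upright and the knobs. Next I press it down about 8 mm.

Call:
apply_moves([
  {"hand": 1,"dp": [0,0,0.2],"twist": 0},
  {"hand": 1,"dp": [0,0,0.2],"twist": 0},
  {"hand": 1,"dp": [0,0,0.2],"twist": 0},
  {"hand": 1,"dp": [0,0,0.1],"twist": 0},
  {"hand": 1,"dp": [0,0,0],"twist": 0},
])

```text
clock: 3.85
position: [0.4887, 0.1054, 0.0401]
ee_rot: [-0.034, 0.999, 0.0, -0.001]
wrist_force: [-3.2, -0.1, 3.3]
finger_gap: 0.0003
```

```bash
python3 -c "
from h import *
st()
crop('side',190,120,130,100,6,'side3.png')"
```

```text
t 3.85 amp mm [-67.7   0.7  40.1] yaw err -0.001 F [-3.2 -0.1  3.3] gap 0.0003
```

View pics/side3.png

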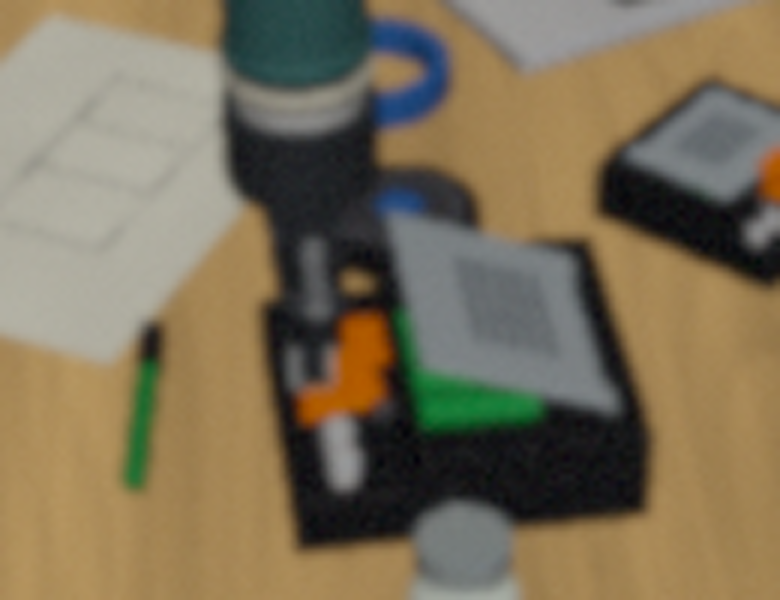

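The lid has popped up. In the side view its front edge runs from (388,212) to (425,375), with the green interior showing. Next I lift off the tab and approach the edge.

Call:
apply_moves([
  {"hand": 1,"dp": [0.4,0,-0.4],"twist": 0},
  {"hand": 1,"dp": [0,0,-1.0],"twist": 0},
  {"hand": 1,"dp": [0,0,-1.3],"twist": 0},
  {"hand": 1,"dp": [0,-0.1,-1.3],"twist": 0},
  {"hand": 1,"dp": [0,0,0],"twist": 0},
])

```text
clock: 4.4
position: [0.4874, 0.1042, 0.0836]
ee_rot: [-0.034, 0.999, 0.0, 0.003]
wrist_force: [0.6, -0.1, 0.6]
finger_gap: 0.0002
```

Call:
apply_moves([
  {"hand": 1,"dp": [-0.6,0,0],"twist": 0},
  {"hand": 1,"dp": [-0.6,0,0],"twist": 0},
  {"hand": 1,"dp": [-0.6,0,0],"twist": 0},
  {"hand": 1,"dp": [-0.5,0,0],"twist": 0},
  {"hand": 1,"dp": [0,0,0],"twist": 0},
])

```text
clock: 4.9
position: [0.5088, 0.1057, 0.0798]
ee_rot: [-0.034, 0.999, 0.0, -0.0]
wrist_force: [0.4, 0.2, -0.0]
finger_gap: -0.0002
```

```bash
python3 -c "
from h import *
st()
crop('side',190,120,130,100,6,'side4.png')"
```

```text
t 4.9 amp mm [-47.6  -0.4  79.8] yaw err -0.001 F [ 0.4  0.2 -0. ] gap -0.0002
```

View pics/side4.png

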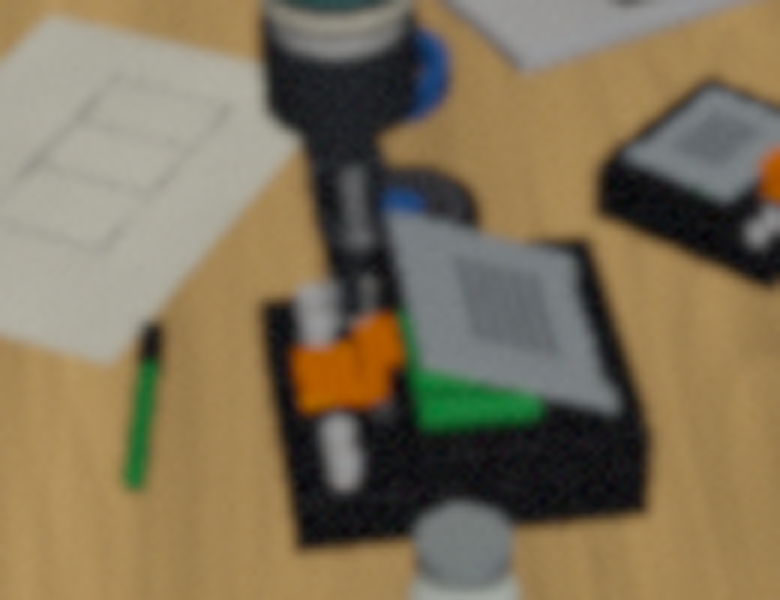

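Call:
apply_moves([
  {"hand": 1,"dp": [-0.7,0,0.2],"twist": 0},
  {"hand": 1,"dp": [-0.7,0,0],"twist": 0},
  {"hand": 1,"dp": [-0.3,0,-0.5],"twist": 0},
  {"hand": 1,"dp": [-0.4,0,-0.6],"twist": 0},
  {"hand": 1,"dp": [-0.4,0,-0.6],"twist": 0},
])

```text
clock: 5.45
position: [0.5323, 0.1073, 0.0957]
ee_rot: [-0.034, 0.999, -0.0, -0.001]
wrist_force: [-4.9, -0.8, 1.0]
finger_gap: -0.0
```

```bash
python3 -c "
from h import *
st()
crop('side',190,100,130,100,6,'side5.png')"
```

```text
t 5.45 amp mm [-24.   -0.4  95.7] yaw err -0.001 F [-4.9 -0.8  1. ] gap -0.0
```

View pics/side5.png

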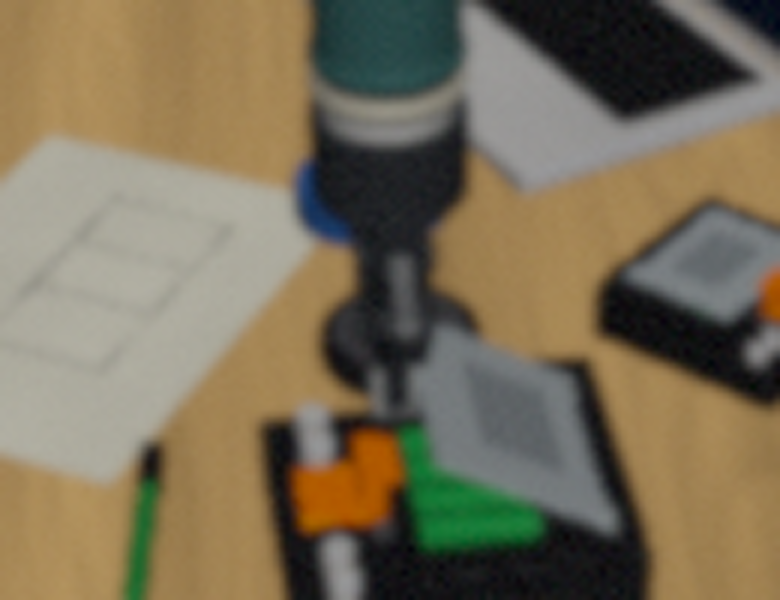

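The lid is following, and the amp corner hasn't moved. The horizontal force is 4.9 N, so I'll continue with more upward motion.

Call:
apply_moves([
  {"hand": 1,"dp": [0,0,-0.4],"twist": 0},
  {"hand": 1,"dp": [-0.4,0,-0.5],"twist": 0},
  {"hand": 1,"dp": [-0.4,0,-0.5],"twist": 0},
  {"hand": 1,"dp": [-0.5,0,-0.5],"twist": 0},
  {"hand": 1,"dp": [-0.5,0,-0.4],"twist": 0},
])

```text
clock: 6.0
position: [0.5518, 0.1087, 0.1195]
ee_rot: [-0.034, 0.999, 0.0, 0.001]
wrist_force: [-2.6, -0.0, 1.6]
finger_gap: 0.0003
```

```bash
python3 -c "
from h import *
st()"
```

```text
t 6.0 amp mm [ -4.5  -0.3 119.5] yaw err -0.001 F [-2.6 -0.   1.6] gap 0.0003
```

Call:
apply_moves([
  {"hand": 1,"dp": [-0.6,0,-0.2],"twist": 0},
  {"hand": 1,"dp": [-0.6,0,-0.2],"twist": 0},
  {"hand": 1,"dp": [-0.6,0,-0.2],"twist": 0},
  {"hand": 1,"dp": [-0.7,0,-0.2],"twist": 0},
  {"hand": 1,"dp": [-0.7,0,-0.1],"twist": 0},
])

```text
clock: 6.5
position: [0.5839, 0.1108, 0.1274]
ee_rot: [-0.034, 0.999, 0.0, 0.0]
wrist_force: [0.0, 0.1, 0.4]
finger_gap: 0.0002
```

Call:
apply_moves([
  {"hand": 1,"dp": [-0.7,0,-0.1],"twist": 0},
  {"hand": 1,"dp": [-0.7,0,-0.1],"twist": 0},
  {"hand": 1,"dp": [-0.7,0,0],"twist": 0},
  {"hand": 1,"dp": [-0.7,0,0],"twist": 0},
  {"hand": 1,"dp": [-0.5,0,0],"twist": 0},
])

```text
clock: 7.0
position: [0.6167, 0.1131, 0.1291]
ee_rot: [-0.034, 0.999, 0.0, 0.0]
wrist_force: [0.3, -0.8, 0.1]
finger_gap: 0.0003
```

```bash
python3 -c "
from h import *
st()
crop('side',190,80,130,100,6,'side6.png')"
```

```text
t 7.0 amp mm [ 60.6  -0.4 129.1] yaw err -0.001 F [ 0.3 -0.8  0.1] gap 0.0003
```

View pics/side6.png

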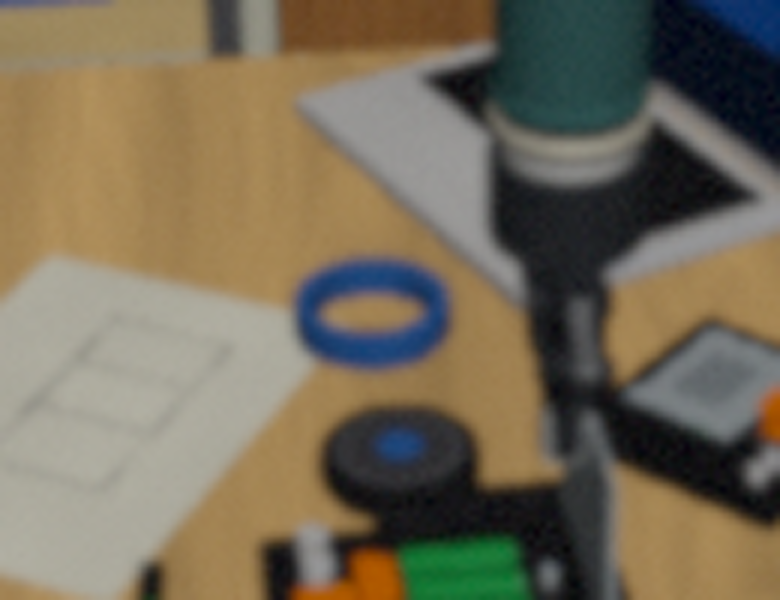

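The lid is now about upright, around (590,500). I push on to near the stop, then creep.

Call:
apply_moves([
  {"hand": 1,"dp": [-0.5,0,0],"twist": 0},
  {"hand": 1,"dp": [-0.5,0,0],"twist": 0},
  {"hand": 1,"dp": [-0.4,0,0],"twist": 0},
  {"hand": 1,"dp": [-0.3,0,0],"twist": 0},
  {"hand": 1,"dp": [0,0,0],"twist": 0},
])

```text
clock: 7.55
position: [0.6335, 0.1142, 0.1293]
ee_rot: [-0.034, 0.999, 0.0, 0.0]
wrist_force: [0.1, 0.7, 0.1]
finger_gap: -0.0
```

```bash
python3 -c "
from h import *
st()"
```

```text
t 7.55 amp mm [ 77.4  -0.4 129.3] yaw err -0.001 F [0.1 0.7 0.1] gap -0.0
```

Call:
apply_moves([
  {"hand": 1,"dp": [-0.2,0,0],"twist": 0},
  {"hand": 1,"dp": [-0.2,0,0],"twist": 0},
  {"hand": 1,"dp": [0,0,0],"twist": 0},
  {"hand": 1,"dp": [0,0,0],"twist": 0},
  {"hand": 1,"dp": [0,0,0],"twist": 0},
])

```text
clock: 8.05
position: [0.637, 0.1145, 0.1295]
ee_rot: [-0.034, 0.999, 0.0, 0.0]
wrist_force: [0.5, -0.3, -0.2]
finger_gap: -0.0003
```

```bash
python3 -c "
from h import *
st()"
```

```text
t 8.05 amp mm [ 80.9  -0.4 129.5] yaw err -0.001 F [ 0.5 -0.3 -0.2] gap -0.0003
```

Call:
apply_moves([
  {"hand": 1,"dp": [-0.2,0,0],"twist": 0},
  {"hand": 1,"dp": [-0.1,0,0],"twist": 0},
  {"hand": 1,"dp": [0,0,0],"twist": 0},
  {"hand": 1,"dp": [0,0,0],"twist": 0},
  {"hand": 1,"dp": [0,0,0],"twist": 0},
])

```text
clock: 8.55
position: [0.64, 0.1147, 0.1294]
ee_rot: [-0.034, 0.999, 0.0, 0.0]
wrist_force: [0.1, 0.7, -0.4]
finger_gap: -0.0
```

```bash
python3 -c "
from h import *
st()
crop('side',230,80,130,100,6,'side7.png')"
```

```text
t 8.55 amp mm [ 84.   -0.4 129.4] yaw err -0.001 F [ 0.1  0.7 -0.4] gap -0.0
```

View pics/side7.png

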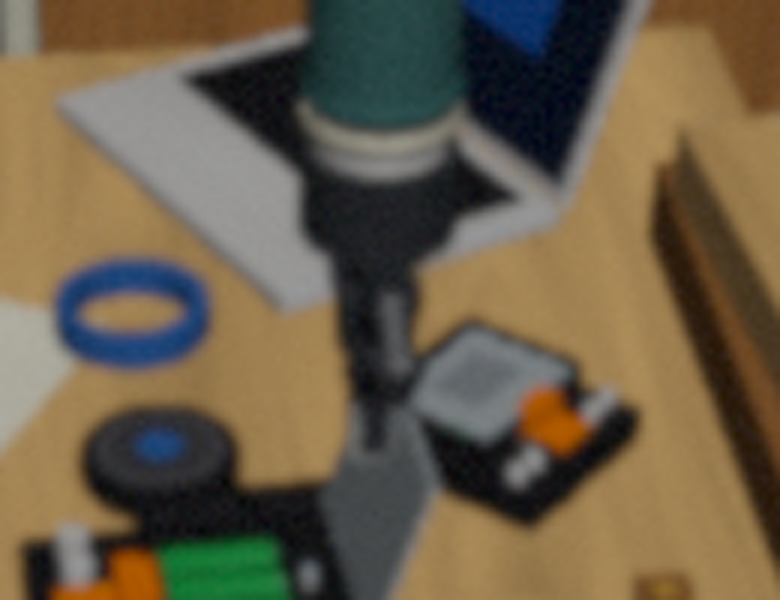

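```bash
python3 -c "
from h import *
d=bot.snapshot('side')
c,n=np.cos(T),np.sin(T)
for th in(1.6,1.7,1.8,1.9):
    L=[(.07-.1*np.cos(th),y,.056+.1*np.sin(th)) for y in(-.064,.064)]
    W=[(A[0]+c*a-n*b,A[1]+n*a+c*b,z) for a,b,z in L]
    print(th,((proj(d,W)-[230,80])*6).round().tolist())
"
```

```text
1.6 [[371.0, 486.0], [322.0, 338.0]]
1.7 [[391.0, 485.0], [341.0, 338.0]]
1.8 [[411.0, 486.0], [360.0, 339.0]]
1.9 [[431.0, 489.0], [379.0, 342.0]]
```

The near top lid corner is at about (440,485). The model gives 431 for 1.9 rad, plus about 8 px of thickness, so the lid is about at its stop. I'll creep further to feel for it.

Call:
apply_moves([
  {"hand": 1,"dp": [-0.2,0,0],"twist": 0},
  {"hand": 1,"dp": [-0.1,0,0],"twist": 0},
  {"hand": 1,"dp": [0,0,0],"twist": 0},
  {"hand": 1,"dp": [0,0,0],"twist": 0},
  {"hand": 1,"dp": [0,0,0],"twist": 0},
])

```text
clock: 9.15
position: [0.643, 0.1149, 0.1294]
ee_rot: [-0.034, 0.999, 0.0, 0.0]
wrist_force: [-0.3, 0.5, -0.0]
finger_gap: -0.0001
```

```bash
python3 -c "
from h import *
st()"
```

```text
t 9.15 amp mm [ 87.   -0.4 129.4] yaw err -0.001 F [-0.3  0.5 -0. ] gap -0.0001
```

Call:
apply_moves([
  {"hand": 1,"dp": [-0.1,0,0],"twist": 0},
  {"hand": 1,"dp": [-0.1,0,0],"twist": 0},
  {"hand": 1,"dp": [0,0,0],"twist": 0},
  {"hand": 1,"dp": [0,0,0],"twist": 0},
  {"hand": 1,"dp": [0,0,0],"twist": 0},
])

```text
clock: 9.65
position: [0.6436, 0.1149, 0.1293]
ee_rot: [-0.034, 0.999, -0.0, -0.002]
wrist_force: [-6.0, -0.3, 2.1]
finger_gap: -0.0002
```

```bash
python3 -c "
from h import *
for i in range(3): st();bot.snapshot('top')"
```

```text
t 9.65 amp mm [ 87.6  -0.4 129.3] yaw err -0.001 F [-6.  -0.3  2.1] gap -0.0002
t 9.7 amp mm [ 87.6  -0.4 129.3] yaw err -0.001 F [-5.  -1.1  1.3] gap 0.0001
t 9.75 amp mm [ 87.5  -0.4 129.3] yaw err -0.001 F [-5.2 -0.3  2.5] gap 0.0
```

I now feel the stop firmly: 5–6 N with the tip halted. Now I back off and rise.

Call:
apply_moves([
  {"hand": 1,"dp": [0.5,0,0],"twist": 0},
  {"hand": 1,"dp": [1.5,0,0],"twist": 0},
  {"hand": 1,"dp": [3,0,-1],"twist": 0},
  {"hand": 1,"dp": [3,0,-2],"twist": 0},
  {"hand": 1,"dp": [3,0,-2],"twist": 0},
])

```text
clock: 10.3
position: [0.5342, 0.1074, 0.1793]
ee_rot: [-0.034, 0.999, 0.0, 0.0]
wrist_force: [0.6, 0.3, 0.5]
finger_gap: -0.0003
```

Call:
apply_moves([
  {"hand": 1,"dp": [3,0,-2],"twist": 0},
  {"hand": 1,"dp": [4,0,-1],"twist": 0},
  {"hand": 1,"dp": [4,0,0],"twist": 0},
  {"hand": 1,"dp": [3,0,0],"twist": 0},
  {"hand": 1,"dp": [0,0,0],"twist": 0},
])

```text
clock: 10.8
position: [0.3932, 0.098, 0.21]
ee_rot: [-0.034, 0.999, 0.0, 0.001]
wrist_force: [-0.1, 0.6, -0.2]
finger_gap: -0.0
```

```bash
python3 -c "
from h import *
st()
a=bot.snapshot('side');b=bot.snapshot('top')
f=lambda d,u,v:cv2.resize(d['color'][v:v+120,u:u+100,::-1],None,fx=4,fy=4,interpolation=cv2.INTER_CUBIC)
cv2.imwrite('pics/end.png',np.hstack([f(a,220,110),f(b,170,140)]))
from numpy import cos,sin
c,n=cos(T),sin(T);tr=lambda a,b,z:(A[0]+c*a-n*b,A[1]+n*a+c*b,z)
print('side model case: BL/BR top/ lid1.9',((proj(a,[tr(-.09,-.085,0),tr(.09,-.085,0),tr(-.063,0,.047),tr(.102,-.064,.151),tr(.102,.064,.151)])-[220,110])*4).round().tolist())
print('top model pad, front corners',((proj(b,[tr(-.063,0,.047),tr(-.09,.085,.034),tr(-.09,-.085,.034),tr(.102,-.064,.151),tr(.102,.064,.151)])-[170,140])*4+[400,0]).round().tolist())
"
```

```text
t 10.8 amp mm [-163.4   -0.   210. ] yaw err -0.0 F [-0.1  0.6 -0.2] gap -0.0
side model case: BL/BR top/ lid1.9 [[71.0, 411.0], [309.0, 385.0], [92.0, 287.0], [327.0, 206.0], [292.0, 108.0]]
top model pad, front corners [[592.0, 355.0], [473.0, 405.0], [720.0, 384.0], [660.0, 79.0], [455.0, 96.0]]
```

View pics/end.png

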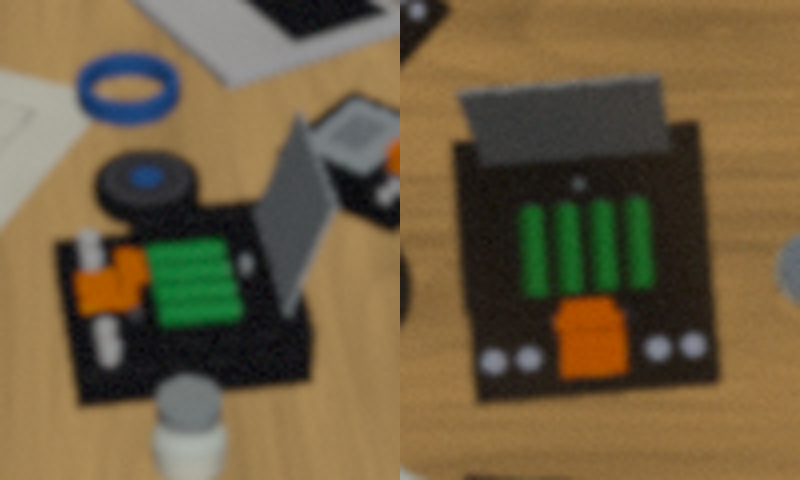

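```bash
python3 -c "
from rig import bot
print(bot.sign_off())"
```

```text
the job is handed in; nothing more can be done
None
```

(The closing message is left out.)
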